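# Load the weighing chamber and close its hatch

## Robot

A 6-joint arm with a two-finger parallel gripper is mounted at the origin on a cart in front of the work surface, level with it; the furniture and walls round the work are solid. World frame = base frame: x ahead of the robot, y to its left, z up, the work surface at z = 0. Lengths are in mm, angles in rad, forces in N, time in s.
With the tool pointing down it reaches from about 300 to 775 mm from the base axis. Payload 14.6 kg.
Tool frame: the origin (TCP) lies at the very end of the fingers, on their centre line; the grasp point (between the pads) lies 19 mm behind it; z points along the fingers, y is the line along which they close (so a half turn about z gives the same grasp; the last joint's range is limited). The gripper opens to 94 mm and grips with 3 to 60 N. Pads are 16 mm wide; open, the fingers measure 119 mm over their backs; the gripper's body (75 mm by 177 mm) begins 78 mm behind the grasp point.
Start: joints at [1.085, 0.3, 1.521, -0, 1.321, -0.067], TCP at [223.662, 502.459, 205.446] pointing down, gripper open.
Joint ranges: [-3.03, 3.03], [-0.79, 2.21], [0.23, 2.52], [-1.04, 4.18], [0, 3.07], [-2.55, 2.55]. Speed limits (rad/s): [2.22, 2.22, 2.57, 3.14, 3.14, 3.14].

## Interface

Orientations are given as [roll, pitch, yaw] about the fixed x, y, z axes, in that order (R = Rz(yaw) Ry(pitch) Rx(roll)).
In Python, from cell import manip gives the robot as it stands.
- The arm moves only by the tool servo_tool, never from a script. Its argument "motion" is a list that holds one entry, the list of rows, each a list of 7 numbers: the shift along the world's x, y, z as a fraction of full scale, then the turn, a rotation vector about the world's x, y, z as a fraction of full scale, then the closure, from 0 (fully open) to 1 (shut). In form: [[[x, y, z, rx, ry, rz, gripper], ...]]. A call has 1 to 10 rows; each row is the pose to reach, as a shift and turn from the pose commanded when the call began, turning the shorter way round; what a row does not reach only later rows make up. Full scale, the value 1, is 0.5 m for a shift and pi rad for a turn. A row lasts 1/10 s, in which the tool goes at most 50 mm and 8.59 degrees, less where a joint would pass 70% of its speed; a pose out of reach is approached as far as the arm can. A call with a number of a shift or a turn outside -1 to 1 is refused whole. A call with a gripper value outside its range is refused whole. The fingers move at their own pace and stop on an object; "newtons" is the grip in N (left out, the last holds). Time passes only in rows, so rows that repeat a pose let the fingers close. It gives the time, the measured TCP pose, the force, the opening and the grip force at its end, in the units of the state.
- manip.read_state(): the state, without advancing time (a new reading comes with each control period).
- manip.camera(name): name is "scene" or "side" or "wrist"; returns a dict with "frame" (400x640x3 uint8, red, green, blue), "range_z" (400x640 float32, mm along the optical axis (not along the pixel's ray), 0 where there is no reading), "vfov" (degrees; the focal length in pixels is half the picture's height over the tangent of half this angle, whatever the lens; pixels are square), "cx", "cy" (the principal point, pixels), "cam_to_world" (4x4, takes a point from camera to world coordinates). Camera axes: x right, y down, z forward; pixel columns grow to the right and rows downward; lengths in mm; the calibration is good to about 2 mm. A picture is of the moment at which its call begins.
- manip.sign_off(): hands the job in; it is judged then, once.
The state is a dict: "clock": time; "joints": joint angles; "qd": joint speeds; "effort": joint torques, N m; "eef_pos": TCP position; "eef_rot": TCP orientation; "wrist_force": force on the tool from outside, world axes, zero at the start; "moment": the same for the moment, N m; "finger_gap": finger opening in mm; "finger_force": force on a finger pad.
Only numpy, scipy, OpenCV 4.12 (cv2) and the standard library are available. Lean on these libraries where they do the work, as an engineer would, in place of code of your own. Each camera call takes 0.05 s, during which the arm holds its last target. There are 200 camera calls.

## Task

Stand the bigger of the two steel calibration weights upright on the round pan inside the weighing chamber, then slide the chamber's hatch shut until it is fully home against the frame, past the spring catch that resists it just before the end. Push the hatch with a light, steady touch against the side of its black tab, without gripping the tab, forcing the hatch or slamming it, and leave the other things on the bench where they are.

Things in the scene. Friction and masses are not known exactly. Their poses are not given: they have to be found in the camera images.
- chamber: Low weighing chamber fixed to the bench, white and grey, 156 x 270 x 95 mm (its x, y, z); origin at the centre of its underside. +y half: open well, 120 (x) by 118 mm (y = 0 to 118), floor at z = 12, walls to z = 78. -y half: deck. Rails along y at x = +-60 to 78 mm, tops at z = 95, carry the hatch. Frame with black rubber face across the +y end, also 95 mm high.
- hatch: Clear sliding hatch with aluminium edges, 124 x 126 x 8 mm; origin at the centre of its underside (z = 79), axes as the chamber's. Slides only along y, +y closes; starts 105 to 122 mm open. Drags with 3 N; from 12 to 1 mm before home a spring catch raises the push to 12 to 15 N, falling to about 7 N just before the stiff rubber face. Stays where left. Over 25 N of push damages it.
- tab (a point): Middle of the black upright tab at the hatch's centre: a bar 70 mm along chamber x, 14 mm thick along y, flat sides facing +y and -y. This point is 30 mm above the hatch's underside; the tab's top is 121 mm, the panel's upper face 87 mm above the bench. A 3 mm high foot, 24 mm wide in y, surrounds the tab's base.
- hatch_edge (a point): Middle of the hatch's leading (+y) edge, 63 mm from the tab in y.
- frame_face (a point): Middle of the frame's black rubber face, where the hatch's leading edge meets it when the hatch is fully home. Axes parallel to the chamber's.
- pan (a point): Centre of the top of the round steel pan (80 mm across, 4 mm thick) in the chamber's well, 16 mm above the bench.
- big_weight: The bigger calibration weight, bare steel, 23 mm across and 48 mm tall, about 0.1 kg; straight body up to 36 mm, narrower 16 mm knob above; origin at the centre of its underside, z axis up.
- small_weight: The smaller calibration weight, 19 mm across and 40 mm tall; origin at the centre of its underside. Stays where it is.
- beaker: Small glass beaker, 45 mm across and 57 mm tall; origin at the centre of its underside. Stays where it is.
- orange_box: Orange carton, 51 x 62 x 36 mm; origin at the centre of its underside. Stays where it is.
Mind the look-alikes: they are no part of the job. What is shaped like the big_weight but red is not meant.

How it is judged:
By the outcome, as a careful person would: the job done as asked, in the order asked, and still so for the second after the job is handed in, with the robot touching nothing.
It also fails if it takes over 64 s, if anything falls off the work surface, if the arm or the gripper's body presses on something with over 40 N, if the wrist force passes 120 N, or if a joint passes its speed limit or range.

## Working session

There is one attempt and no reset: what is moved stays moved. The work goes in short steps, Python scripts to look and compute and a tool call to move; the robot and the scene stay as the last step left them, time stands still between calls to the robot, and variables do not carry over. Pictures are saved under pics/ and viewed, at most 10 in all, crops included, and the job is handed in when it is done.

Besides the shell and the picture viewer there is one more tool, called by a JSON object that holds its "method" and its "body", one argument or row to a line. servo_tool: Moves the arm, as the interface text tells. Its arguments: {"type":"object","properties":{"motion":{"type":"array"},"newtons":{"type":"number"}},"required":["motion"]}

```bash
ls; mkdir -p pics
cat > h.py <<'E'
import numpy as np, cv2
from cell import manip
def cam(n):
    c=manip.camera(n); c['f']=200/np.tan(np.radians(c['vfov'])/2); return c
def save(c,p): cv2.imwrite(p,cv2.cvtColor(c['frame'],cv2.COLOR_RGB2BGR))
def cloud(c):
    z=c['range_z'];v,u=np.mgrid[0:400,0:640]
    P=np.stack([(u-c['cx'])/c['f']*z,(v-c['cy'])/c['f']*z,z,np.ones_like(z)],-1)
    return (P@np.array(c['cam_to_world']).T)[...,:3]
def ray(c,u,v,h):
    T=np.array(c['cam_to_world']);d=T[:3,:3]@np.array([(u-c['cx'])/c['f'],(v-c['cy'])/c['f'],1]);o=T[:3,3]
    return o+d*(h-o[2])/d[2]
E
python3 - <<'E'
from h import *
for n in('scene','side'):
    c=cam(n);save(c,f'pics/{n}0.png');print(n,np.round(c['cam_to_world'],2).tolist(),c['f'],c['cx'],c['cy'])
    np.savez(f'{n}0.npz',P=cloud(c),**{k:np.array(v) for k,v in c.items()})
print(manip.read_state())
E
```

```text
pics
scene [[0.49, -0.6, 0.63, -89.03], [-0.87, -0.33, 0.36, -253.84], [-0.01, -0.72, -0.69, 732.41], [0.0, 0.0, 0.0, 1.0]] 388.4482276518032 317.9645652132937 202.21152791868082
side [[-0.95, -0.12, 0.29, 169.86], [-0.31, 0.36, -0.88, 1087.78], [0.0, -0.92, -0.38, 530.29], [0.0, 0.0, 0.0, 1.0]] 429.5753755643131 317.02103862204086 200.52869980313002
{'clock': 0.1, 'joints': array([ 1.08538921e+00,  3.00441684e-01,  1.52149635e+00,  7.60590379e-06,
        1.32066656e+00, -6.65750760e-02]), 'qd': array([ 0.00010088, -0.00069889, -0.00235937, -0.00069875,  0.00138741,
        0.00099562]), 'effort': array([-5.46117519e-05, -5.32640147e+01, -3.53289878e+01,  7.09247170e-02,
        2.33915064e-02, -1.35297710e-04]), 'eef_pos': array([223.5679875 , 502.27254984, 204.93829948]), 'eef_rot': array([-3.14058344e+00, -7.46713208e-05,  2.72275869e+00]), 'wrist_force': array([-0.37416356,  0.28048514,  0.07260217]), 'moment': array([ 0.02042226, -0.02724101,  0.02587631]), 'finger_force': 0.0, 'finger_gap': 93.98161972313524}
```

View pics/scene0.png

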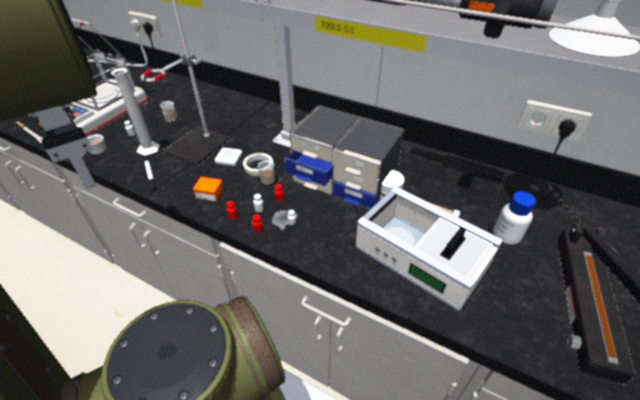

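View pics/side0.png

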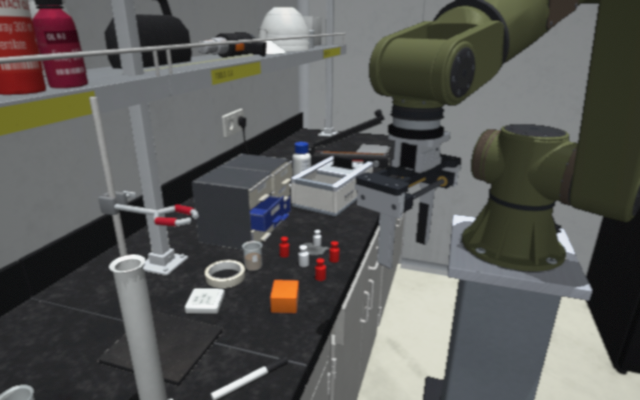

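Scene view: two steel weights at (258,202) and (291,216), red look-alikes at (231,210), (257,223) and (279,192). The chamber is around (428,245), with its well on the left and the black tab at (453,243). The side view shows the steel ones at (304,256) and (318,239). I'll measure both and view an enlarged crop.

Run:
```python
from h import *
d=np.load('scene0.npz');P=d['P'];F=d['frame'];c={k:d[k] for k in d.files}
cv2.imwrite('pics/crop1.png',cv2.cvtColor(cv2.resize(F[165:315,195:515],None,fx=2.5,fy=2.5,interpolation=cv2.INTER_CUBIC),cv2.COLOR_RGB2BGR))
hsv=cv2.cvtColor(F,cv2.COLOR_RGB2HSV)
for n,(u0,u1,v0,v1) in {'A':(250,266,190,214),'B':(283,300,206,226)}.items():
    p=P[v0:v1,u0:u1].reshape(-1,3);z=p[:,2]
    q=p[(z>8)&(z<70)];top=q[q[:,2]>np.percentile(q[:,2],98)-4]
    print(n,'ztop',np.percentile(q[:,2],[50,90,98,100]).round(1),'top',top.mean(0).round(1),'body',q[q[:,2]<30].mean(0).round(1),np.ptp(q,0).round(1),len(q))
# chamber top points z 90..100
m=(P[...,2]>90)&(P[...,2]<100);m[:, :350]=0;m[:,505:]=0;m[:180]=0;m[310:]=0
q=P[m];r=cv2.minAreaRect(q[:,:2].astype(np.float32));print('chamber',r,len(q),np.median(q[:,2]))
m=(P[...,2]>116)&(P[...,2]<126);m[:,:435]=0;m[:,480:]=0;m[:220]=0;m[275:]=0
q=P[m];print('tab',cv2.minAreaRect(q[:,:2].astype(np.float32)),len(q),q.mean(0))
v=hsv[...,2]<45;v[:,:435]=0;v[:,475:]=0;v[:222]=0;v[268:]=0
ys,xs=np.where(v);print('tab dark',xs.min(),xs.max(),ys.min(),ys.max())
```

```text
A ztop [29.2 46.7 48.5 49.6] top [475.5 254.6  47.4] body [470.7 250.9  19.9] [21.8 22.2 41.6] 109
B ztop [24.8 39.4 40.2 40.7] top [475.4 150.5  38.8] body [472.3 149.1  20.1] [18.1 18.2 32.2] 79
chamber ((536.11767578125, -136.7040252685547), (349.2705383300781, 159.5793914794922), 78.53656005859375) 2086 94.43816221914545
tab ((515.9862670898438, -235.85287475585938), (13.949331283569336, 68.21910095214844), 78.06291961669922) 168 [ 513.94319193 -235.98211179  119.83735882]
tab dark 442 474 222 257
```

View pics/crop1.png

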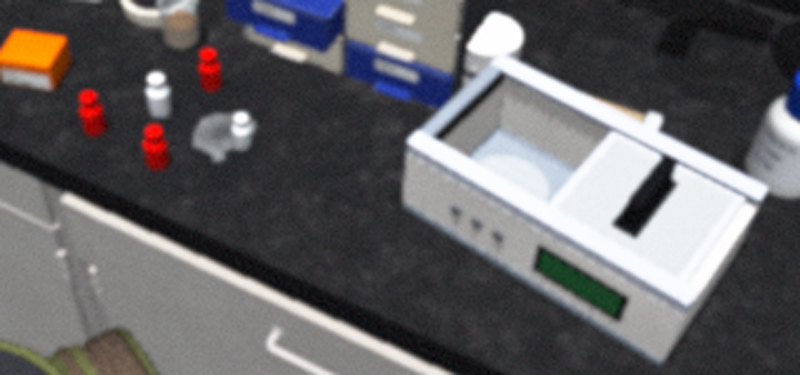

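Candidates: A (258,202) steel, 48 mm tall; B (291,216) steel, 40 mm tall; reds at (231,210), (257,223) and (279,192). A is the big_weight: it is bare steel, measures 48 mm, and is confirmed in the crop at (158,95). B is the small one at (240,128). Next I'll measure the chamber axes and the neighbours.

Run:
```python
from h import *
d=np.load('scene0.npz');P=d['P'];F=d['frame'].astype(int)
red=(F[...,0]>150)&(F[...,1]<60)&(F[...,2]<60);red[:165]=0
n,l,s,ct=cv2.connectedComponentsWithStats(red.astype(np.uint8))
for i in range(1,n):
    if s[i,4]>20: q=P[l==i];t=q[q[:,2]>np.percentile(q[:,2],95)-4];print('red',ct[i].round(),t.mean(0).round(1))
q=P[178:192,195:225].reshape(-1,3);q=q[q[:,2]>25];print('box',q.mean(0).round())
q=P[160:185,258:276].reshape(-1,3);q=q[q[:,2]>45];print('beaker',q.mean(0).round())
a=np.radians(-12);ex=np.array([np.cos(a),np.sin(a)]);ey=np.array([-np.sin(a),np.cos(a)])
t=np.array([516,-235.9])
m=(P[...,2]>90)&(P[...,2]<99);m[:,:350]=0;m[:,505:]=0;m[:180]=0;m[310:]=0
q=P[m][:,:2]-t;X=q@ex;Y=q@ey;k=(abs(X)<90)&(abs(Y)<260)
print('X',np.percentile(X[k],[0,1,2,98,99,100]).round(1),'Y',np.percentile(Y[k],[0,1,2,50,95,98,99,100]).round(1))
f=k&(abs(X)<40);print('frame Y',np.percentile(Y[f],[0,2,10,50,90,98,100]).round(1),f.sum())
for lo,hi in((-90,-55),(55,90)):
  g=k&(X>lo)&(X<hi)
  b=np.polyfit(Y[g],X[g],1);print('rail slope deg',np.degrees(np.arctan(b[0])),X[g].mean())
# pan plane
m=(P[...,2]>13)&(P[...,2]<19);m[:,:375]=0;m[:,440:]=0;m[:195]=0;m[265:]=0
q=P[m][:,:2]-t;print('pan-ish',np.c_[q@ex,q@ey].mean(0),np.percentile(q@ex,[2,98]),np.percentile(q@ey,[2,98]),m.sum())
```

```text
red [278. 189.] [477.1 185.  109.1]
red [230. 207.] [419.5 299.2  47. ]
red [256. 221.] [412.3 212.7  46.8]
box [453. 404.  42.]
beaker [579. 299.  58.]
X [-81.4 -79.4 -79.   76.5  77.4  80.1] Y [-74.1 -71.1 -68.5  66.8 192.7 196.6 240.6 259. ]
frame Y [-11.6  -7.   -4.8 184.5 193.6 195.5 196.7] 216
rail slope deg -0.49068838284818966 -70.3680973455575
rail slope deg -0.8526023050722245 67.63398697298837
pan-ish [ 24.41944892 129.96760267] [-79.20328673  66.56868291] [ 90.33127638 180.38978441] 397
```

Run:
```python
from h import *
d=np.load('scene0.npz');P=d['P'];c={k:d[k] for k in d.files}
print('A',ray(c,258,197,48),'red3',ray(c,279,187,48))
s=np.load('side0.npz');cs={k:s[k] for k in s.files}
F=s['frame'].astype(int);red=(F[...,0]>150)&(F[...,1]<60)&(F[...,2]<60);red[:220]=0
n,l,st,ct=cv2.connectedComponentsWithStats(red.astype(np.uint8))
for i in range(1,n):
    if st[i,4]>20:
        v,u=np.where(l==i);print('side red',ct[i],ray(cs,u[v<v.min()+3].mean(),v.min()+1,48).round())
Q=np.r_[P.reshape(-1,3),s['P'].reshape(-1,3)]
m=(Q[:,2]>75)&(Q[:,2]<300)&(Q[:,0]>380)&(Q[:,0]<760)&(Q[:,1]>-250)&(Q[:,1]<420)
H,xe,ye=np.histogram2d(Q[m,0],Q[m,1],bins=[np.arange(380,780,40),np.arange(-260,440,40)])
Z=np.zeros(H.shape)
for x,y,z in Q[m]:
    i=int((x-380)//40);j=int((y+260)//40)
    if i<H.shape[0] and j<H.shape[1] and H[i,j]>3: Z[i,j]=max(Z[i,j],z)
print(ye[:-1].astype(int));
for i in range(len(Z)):print(int(xe[i]),Z[i].astype(int))
```

```text
A [474.77537446 249.46191168  48.        ] red3 [533.822923   223.38554851  48.        ]
side red [166.22857143 220.6       ] [861. 243.  48.]
side red [284.08 245.32] [519. 266.  48.]
side red [334.55172414 249.86206897] [402. 247.  48.]
side red [319.88 260.44] [418. 305.  48.]
side red [320.86206897 267.68965517] [408. 328.  48.]
[-260 -220 -180 -140 -100  -60  -20   20   60  100  140  180  220  260
  300  340  380]
380 [0 0 0 0 0 0 0 0 0 0 0 0 0 0 0 0 0]
420 [97 97 98 96  0  0  0  0  0  0  0  0  0  0  0  0  0]
460 [122 116  97  97  97  97   0   0   0   0   0   0   0   0   0   0   0]
500 [123  88  88   0   0  97   0   0   0   0   0   0   0   0   0   0   0]
540 [121  95  88   0  96  96   0   0   0 108 107 108 109   0   0   0   0]
580 [ 96  97  96  97  96 165 168 170 169 168 169 169 167   0   0   0   0]
620 [  0   0   0   0  96 167 170 171 170 170 169 169 169   0   0   0   0]
660 [  0   0   0   0   0 168 170 170 170 169 169 169 170   0   0   0   0]
700 [  0   0   0   0   0 168 170 170 170 169 170 170 169   0   0   0   0]
```

{"method": "servo_tool", "body": {
  "motion": [
    [[0.2,-0.2,0,0,0,0.03,0.45],[0.4,-0.4,-0.03,0,0,0.06,0.45],[0.508,-0.494,-0.06,0,0,0.069,0.45],[0.508,-0.494,-0.1,0,0,0.069,0.45],[0.508,-0.494,-0.1,0,0,0.069,0.45],[0.508,-0.494,-0.1,0,0,0.069,0.45],[0.508,-0.494,-0.1,0,0,0.069,0.45],[0.508,-0.494,-0.1,0,0,0.069,0.45],[0.508,-0.494,-0.1,0,0,0.069,0.45],[0.508,-0.494,-0.1,0,0,0.069,0.45]]
  ],
  "newtons": 20
}}

```text
clock: 1.1
eef_pos: [477.0, 256.2, 155.5]
eef_rot: [3.142, -0.0, 2.94]
wrist_force: [0.2, 0.4, -0.9]
finger_gap: 51.9
finger_force: 0.0
```

Run:
```python
from h import *
c=cam('wrist');save(c,'pics/w1.png');P=cloud(c)
np.savez('w1.npz',P=P,**{k:np.array(v) for k,v in c.items()})
s=manip.read_state();print(s['eef_pos'],s['eef_rot'],s['finger_gap'])
m=(P[...,2]>42)&(P[...,2]<54)&(np.hypot(P[...,0]-478,P[...,1]-255)<25)
print(m.sum(),P[m].mean(0) if m.any() else '')
v,u=np.where(m);print(u.mean(),v.mean())
if m.any():print(np.percentile(P[m],[2,98],axis=0))
c=cam('side');Q=cloud(c).reshape(-1,3);e=np.array(s['eef_pos'])
a=s['eef_rot'][2];y=np.array([np.sin(a),-np.cos(a)]);x=np.array([np.cos(a),np.sin(a)])
D=Q-e
for lo,hi in((20,90),(98,130),(130,170)):
  k=(D[:,2]>lo)&(D[:,2]<hi)&(np.hypot(D[:,0],D[:,1])<130)
  if k.sum()>5: print(lo,k.sum(),'x',np.percentile(D[k,:2]@x,[1,99]).round(),'y',np.percentile(D[k,:2]@y,[1,99]).round())
```

```text
[476.89361157 256.51940958 155.70925317] [3.14132746e+00 5.04093473e-05 2.94083961e+00] 51.665707992411484
203 [475.9363293  256.55164675  47.43851373]
324.76354679802955 193.1822660098522
[[468.9940653  249.19071557  44.25995066]
 [483.70920698 263.6669392   49.06841504]]
20 560 x [-7. 14.] y [-39.  40.]
98 941 x [-30.  37.] y [-80.  87.]
130 1076 x [-27.  37.] y [-84.  89.]
```

View pics/w1.png

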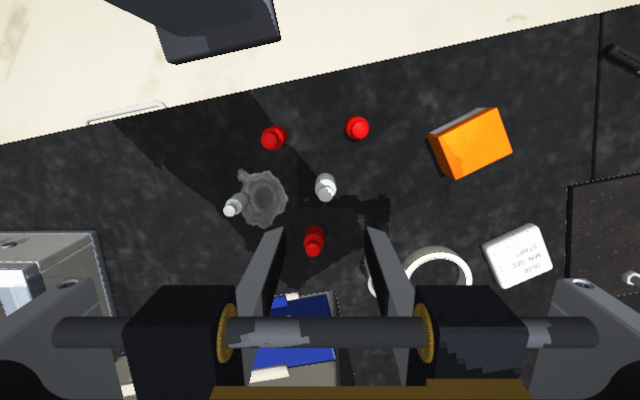

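The wrist view shows the steel big weight at (325,187), between and ahead of the fingers, with red neighbours at (313,240), (273,138) and (357,128) clear of the finger paths. The measured centre (476, 256.5, top 48) agrees with the first estimate. Descending and gripping.

{"method": "servo_tool", "body": {
  "motion": [
    [[-0.002,0,-0.06,0,0,0,0.45],[-0.002,0,-0.12,0,0,0,0.45],[-0.002,0,-0.18,0,0,0,0.45],[-0.002,0,-0.22,0,0,0,0.45],[-0.002,0,-0.25,0,0,0,0.45],[-0.002,0,-0.28,0,0,0,0.45],[-0.002,0,-0.296,0,0,0,0.45],[-0.002,0,-0.296,0,0,0,0.45],[-0.002,0,-0.296,0,0,0,0.45],[-0.002,0,-0.296,0,0,0,0.45]]
  ]
}}

```text
clock: 2.2
eef_pos: [477.0, 255.8, 8.3]
eef_rot: [3.141, 0.001, 2.94]
wrist_force: [0.3, 0.2, 0.1]
finger_gap: 51.6
finger_force: 0.0
```

{"method": "servo_tool", "body": {
  "motion": [
    [[0,0,0,0,0,0,0.65],[0,0,0,0,0,0,0.75],[0,0,0,0,0,0,0.8],[0,0,0,0,0,0,0.85],[0,0,0,0,0,0,0.9],[0,0,0,0,0,0,0.9],[0,0,0,0,0,0,0.9],[0,0,0,0,0,0,0.9]]
  ],
  "newtons": 20
}}

```text
clock: 3.0
eef_pos: [476.7, 255.5, 7.5]
eef_rot: [3.142, 0.0, 2.94]
wrist_force: [-0.4, -0.7, 0.7]
finger_gap: 21.9
finger_force: 20.0
```

{"method": "servo_tool", "body": {
  "motion": [
    [[0,0,0.04,0,0,0,0.9],[0,0,0.12,0,0,0,0.9],[0,0,0.2,0,0,0,0.9],[0,0,0.28,0,0,0,0.9],[0,0,0.36,0,0,-0.04,0.9],[0,-0.04,0.385,0,0,-0.08,0.9],[0.01,-0.12,0.385,0,0,-0.12,0.9],[0.02,-0.2,0.385,0,0,-0.16,0.9],[0.03,-0.28,0.385,0,0,-0.2,0.9],[0.04,-0.35,0.385,0,0,-0.24,0.9]]
  ]
}}

```text
clock: 4.0
eef_pos: [496.5, 78.7, 199.9]
eef_rot: [-3.141, -0.0, 2.18]
wrist_force: [1.4, 1.0, -0.7]
finger_gap: 21.5
finger_force: 20.0
```

Run:
```python
from h import *
s=manip.read_state();print(s['eef_pos'],s['eef_rot'],s['finger_gap'],s['joints'])
y=(538.7-s['eef_pos'][0],-118.1-s['eef_pos'][1]);print(np.array(y)/500, (np.radians(78.5)-s['eef_rot'][2])/np.pi)
```

```text
[496.46356348  78.72212521 199.88314419] [-3.14143308e+00 -9.30781123e-05  2.18022241e+00] 21.49930257665111 [ 8.43799782e-02  1.99323426e-01  1.65986053e+00  5.79265128e-07
  1.28259343e+00 -5.25046275e-01]
[ 0.08447287 -0.39364425] -0.25787523542216284
```

{"method": "servo_tool", "body": {
  "motion": [
    [[0.01,-0.04,0,0,0,-0.04,0.9],[0.03,-0.12,0,0,0,-0.08,0.9],[0.045,-0.2,0,0,0,-0.12,0.9],[0.06,-0.28,0,0,0,-0.16,0.9],[0.075,-0.34,0,0,0,-0.2,0.9],[0.085,-0.38,0,0,0,-0.24,0.9],[0.085,-0.394,0,0,0,-0.26,0.9],[0.085,-0.394,0,0,0,-0.26,0.9],[0.085,-0.394,0,0,0,-0.26,0.9],[0.085,-0.394,0,0,0,-0.26,0.9]]
  ]
}}

```text
clock: 5.0
eef_pos: [539.1, -115.9, 200.0]
eef_rot: [-3.141, -0.0, 1.371]
wrist_force: [0.7, 0.2, -1.4]
finger_gap: 21.7
finger_force: 20.0
```

Run:
```python
from h import *
c=cam('wrist');save(c,'pics/w2.png');P=cloud(c)
np.savez('w2.npz',P=P,**{k:np.array(v) for k,v in c.items()})
s=manip.read_state();print(s['eef_pos'],s['eef_rot'],s['finger_gap'])
m=(P[...,2]>88.5)&(P[...,2]<100)&(abs(P[...,0]-530)<130)&(abs(P[...,1]+150)<180)
t=np.array([516,-235.9]);a=np.radians(-11.5);ex=np.array([np.cos(a),np.sin(a)]);ey=np.array([-np.sin(a),np.cos(a)])
def sh(n,m):
    q=P[m][:,:2]-t;X=q@ex;Y=q@ey;print(n,m.sum(),'X',np.percentile(X,[1,5,50,95,99]).round(1),'Y',np.percentile(Y,[1,5,50,95,99]).round(1));return X,Y
X,Y=sh('rails',m)
for lo,hi in((-95,-50),(50,95)):
  g=(X>lo)&(X<hi)
  if g.sum()>20: print('rail',g.sum(),X[g].min(),X[g].max(),np.degrees(np.arctan(np.polyfit(Y[g],X[g],1)[0])))
sh('tab',(P[...,2]>115)&(P[...,2]<126)&(abs(P[...,0]-516)<70)&(abs(P[...,1]+236)<70))
sh('pan',(P[...,2]>14)&(P[...,2]<19.5)&(abs(P[...,0]-538)<50)&(abs(P[...,1]+118)<50))
```

```text
[ 539.1314444  -115.88878194  199.97357744] [-3.14155908e+00 -3.41817339e-05  1.37086742e+00] 21.57191431580426
rails 8714 X [-77.9 -75.8  -0.4  74.6  76.6] Y [  7.6  21.  146.5 195.  196.8]
rail 3202 -79.13698866862111 -50.02453611835001 1.1012220359257447
rail 3206 50.05620391843371 93.96345520707855 -1.008251175539284
tab 487 X [-25.3 -23.4  -2.6  19.2  21.2] Y [-0.5  0.2  5.7  8.2  8.6]
pan 3123 X [-38.9 -33.6  -0.4  31.3  36.3] Y [ 90.6  96.2 129.8 161.  165.8]
```

View pics/w2.png

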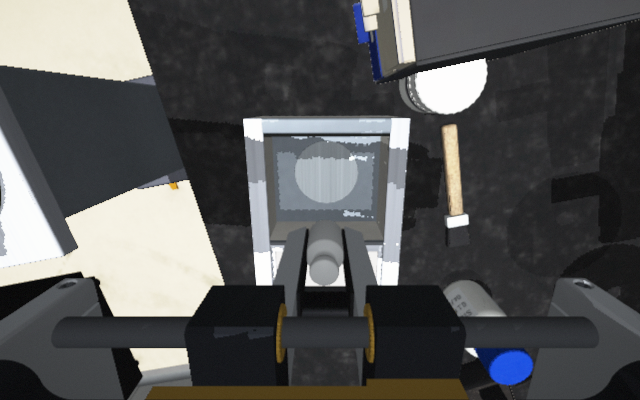

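The wrist view shows the well from above, with the pan disc centred near (326,172), the weight held at (324,258), and the white bottle clear at right. Next I'll get the pan centre by a ray and a circle.

Run:
```python
from h import *
d=np.load('w2.npz');c={k:d[k] for k in d.files};P=d['P']
t=np.array([516,-235.9]);a=np.radians(-11.5);ex=np.array([np.cos(a),np.sin(a)]);ey=np.array([-np.sin(a),np.cos(a)])
p=ray(c,326,172,16)[:2];print(p,(p-t)@ex,(p-t)@ey)
m=(P[...,2]>14.3)&(P[...,2]<19.5)&(np.hypot(P[...,0]-538,P[...,1]+112)<60)
print(cv2.minEnclosingCircle(P[m][:,:2].astype(np.float32)))
g=cv2.cvtColor(d['frame'],cv2.COLOR_RGB2GRAY)
print(cv2.HoughCircles(cv2.GaussianBlur(g[130:215,280:375],(3,3),0),cv2.HOUGH_GRADIENT,1,50,param1=80,param2=12,minRadius=26,maxRadius=40))
```

```text
[ 541.33043739 -109.76159143] -0.326032589354406 128.6562197360062
((534.75244140625, -114.40596008300781), 56.09304428100586)
[[[46.5 42.5 30.5]]]
```

{"method": "servo_tool", "body": {
  "motion": [
    [[0.004,0.01,-0.03,0,0,0,0.9],[0.004,0.01,-0.08,0,0,0,0.9],[0.004,0.01,-0.14,0,0,0,0.9],[0.004,0.01,-0.2,0,0,0,0.9],[0.004,0.01,-0.25,0,0,0,0.9],[0.004,0.01,-0.29,0,0,0,0.9],[0.004,0.01,-0.32,0,0,0,0.9],[0.004,0.01,-0.34,0,0,0,0.9],[0.004,0.01,-0.346,0,0,0,0.9],[0.004,0.01,-0.346,0,0,0,0.9]]
  ]
}}

```text
clock: 6.05
eef_pos: [541.4, -111.5, 27.2]
eef_rot: [3.141, 0.0, 1.369]
wrist_force: [0.8, -0.3, -0.2]
finger_gap: 21.9
finger_force: 20.0
```

{"method": "servo_tool", "body": {
  "motion": [
    [[0,0,-0.001,0,0,0,0.9],[0,0,-0.002,0,0,0,0.9],[0,0,-0.003,0,0,0,0.9],[0,0,-0.004,0,0,0,0.9],[0,0,-0.004,0,0,0,0.9],[0,0,-0.004,0,0,0,0.9]]
  ]
}}

```text
clock: 6.65
eef_pos: [541.2, -111.5, 25.0]
eef_rot: [3.142, -0.0, 1.369]
wrist_force: [-0.5, 0.6, -0.6]
finger_gap: 21.5
finger_force: 20.0
```

{"method": "servo_tool", "body": {
  "motion": [
    [[0,0,-0.001,0,0,0,0.9],[0,0,-0.0015,0,0,0,0.9],[0,0,-0.002,0,0,0,0.9],[0,0,-0.002,0,0,0,0.9],[0,0,-0.002,0,0,0,0.9]]
  ]
}}

```text
clock: 7.15
eef_pos: [541.2, -111.6, 24.0]
eef_rot: [3.142, -0.0, 1.369]
wrist_force: [-0.1, 0.3, -0.8]
finger_gap: 21.7
finger_force: 20.0
```

{"method": "servo_tool", "body": {
  "motion": [
    [[0,0,-0.001,0,0,0,0.9],[0,0,-0.002,0,0,0,0.9],[0,0,-0.003,0,0,0,0.9],[0,0,-0.003,0,0,0,0.9],[0,0,-0.003,0,0,0,0.9]]
  ]
}}

```text
clock: 7.65
eef_pos: [541.3, -111.6, 23.3]
eef_rot: [3.141, 0.0, 1.369]
wrist_force: [-4.4, 1.1, 10.4]
finger_gap: 21.6
finger_force: 20.0
```

Contact with the pan at 10 N. Opening gently to about 50 mm.

{"method": "servo_tool", "body": {
  "motion": [
    [[0,0,0.001,0,0,0,0.76],[0,0,0.001,0,0,0,0.72],[0,0,0.001,0,0,0,0.66],[0,0,0.001,0,0,0,0.6],[0,0,0.001,0,0,0,0.55],[0,0,0.001,0,0,0,0.5],[0,0,0.001,0,0,0,0.5],[0,0,0.001,0,0,0,0.5]]
  ]
}}

```text
clock: 8.45
eef_pos: [541.1, -111.5, 22.9]
eef_rot: [-3.142, -0.0, 1.369]
wrist_force: [0.5, -0.3, -0.2]
finger_gap: 47.0
finger_force: 0.0
```

{"method": "servo_tool", "body": {
  "motion": [
    [[0,0,0.01,0,0,0,0.5],[0,0,0.03,0,0,0,0.5],[0,0,0.06,0,0,0,0.5],[0,0,0.1,0,0,0,0.5],[0,0,0.15,0,0,0,0.5],[0,0,0.22,0,0,0,0.5],[0,0,0.3,0,0,0,0.5],[0,0,0.354,0,0,0,0.5],[0,0,0.354,0,0,0,1],[0,0,0.354,0,0,0,1]]
  ],
  "newtons": 10
}}

```text
clock: 9.45
eef_pos: [541.1, -111.5, 200.8]
eef_rot: [3.14, 0.0, 1.369]
wrist_force: [-0.4, -0.4, -0.4]
finger_gap: 34.3
finger_force: 0.0
```

Run:
```python
from h import *
cs=cam('scene');c=cam('wrist')
a=cs['frame'][180:300,340:520];a=cv2.resize(a,(600,400),interpolation=cv2.INTER_CUBIC)
b=cv2.resize(c['frame'][100:320,180:470],(527,400))
# stack within 800x600
im=np.hstack([cv2.resize(a,(400,267)),cv2.resize(b,(352,267))]);save({'frame':im},'pics/c3.png')
np.savez('s3.npz',P=cloud(cs),**{k:np.array(v) for k,v in cs.items()})
s=manip.read_state();print(s['eef_pos'],s['eef_rot'],s['finger_gap'],s['wrist_force'])
P=cloud(cs)
t=np.array([516,-235.9]);an=np.radians(-11.5);ex=np.array([np.cos(an),np.sin(an)]);ey=np.array([-np.sin(an),np.cos(an)])
m=(P[...,2]>116)&(P[...,2]<125);m[:,:435]=0;m[:,480:]=0;m[:220]=0;m[275:]=0
q=P[m];q=q[np.hypot(*(q[:,:2]-t).T)<45];print('tab',len(q),cv2.minAreaRect(q[:,:2].astype(np.float32)));
Q=cloud(c)
m=(Q[...,2]>50)&(Q[...,2]<70)&(np.hypot(Q[...,0]-541,Q[...,1]+111)<25);print('weight',m.sum(),Q[m].mean(0),Q[m][:,2].max())
# frame inner edge
m=(Q[...,2]>90)&(Q[...,2]<99);r=Q[m][:,:2]-t;X=r@ex;Y=r@ey;k=(abs(X)<50)&(Y>150)&(Y<205);print('frame',np.percentile(Y[k],[1,5,50,95,99]))
```

```text
[ 540.66161585 -111.40226931  199.16140744] [-3.14008191e+00 -1.07784179e-04  1.36877366e+00] 26.360176078772906 [ 0.37930375  0.05045869 -0.08056787]
tab 166 ((515.1171264648438, -235.29193115234375), (13.766742706298828, 69.73723602294922), 78.87141418457031)
weight 184 [ 541.2075745  -110.50513068   62.40115227] 65.21389289603422
frame [180.87986063 181.11639242 189.56709545 196.84622645 196.9402511 ]
```

View pics/c3.png

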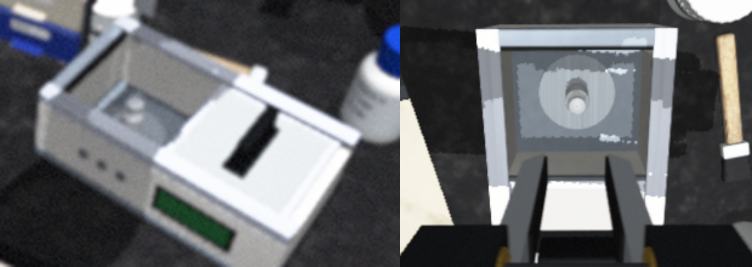

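The weight stands upright on the pan: scene crop (135,103), wrist crop (577,95), top measured at about 64 = 16+48. Checking the bottle's height before moving behind the tab.

Run:
```python
import numpy as np
P=np.load('s3.npz')['P'].reshape(-1,3)
m=(P[:,2]>125)&(P[:,0]>350)&(P[:,0]<720)&(P[:,1]>-420)&(P[:,1]<-150)
print(m.sum(),np.percentile(P[m],[0,50,100],axis=0).round() if m.any() else '')
```

```text
5810 [[ 471. -420.  125.]
 [ 713. -256.  425.]
 [ 720. -150.  524.]]
```

{"method": "servo_tool", "body": {
  "motion": [
    [[-0.018,-0.08,0,0,0,0,1],[-0.036,-0.16,0,0,0,0,1],[-0.05,-0.24,0,0,0,0,1],[-0.065,-0.316,0,0,0,0,1],[-0.065,-0.316,-0.03,0,0,0,1],[-0.065,-0.316,-0.07,0,0,0,1],[-0.065,-0.316,-0.1,0,0,0,1],[-0.065,-0.316,-0.1,0,0,0,1],[-0.065,-0.316,-0.1,0,0,0,1],[-0.065,-0.316,-0.1,0,0,0,1]]
  ]
}}

```text
clock: 10.55
eef_pos: [508.9, -269.6, 150.6]
eef_rot: [3.141, 0.0, 1.369]
wrist_force: [0.7, 0.2, -0.4]
finger_gap: 0.3
finger_force: 0.0
```

Run:
```python
import numpy as np
P=np.load('scene0.npz')['P']
q=P[190:250,490:540].reshape(-1,3);q=q[(q[:,2]>20)&(q[:,2]<300)&(q[:,0]<800)]
print(np.percentile(q,[1,50,99],axis=0).round())
```

```text
[[ 562. -371.   21.]
 [ 678. -335.   83.]
 [ 718. -304.  127.]]
```

{"method": "servo_tool", "body": {
  "motion": [
    [[0,0,-0.04,0,0,0,1],[0,0,-0.08,0,0,0,1],[0,0,-0.103,0,0,0,1],[0,0,-0.103,0,0,0,1],[0.002,0.01,-0.103,0,0,0,1],[0.004,0.02,-0.103,0,0,0,1],[0.004,0.02,-0.103,0,0,0,1]]
  ]
}}

```text
clock: 11.25
eef_pos: [511.2, -259.0, 99.3]
eef_rot: [3.14, 0.0, 1.37]
wrist_force: [-0.4, 0.5, -0.4]
finger_gap: 0.2
finger_force: 0.0
```

{"method": "servo_tool", "body": {
  "motion": [
    [[0.0008,0.004,0,0,0,0,1],[0.0016,0.008,0,0,0,0,1],[0.0024,0.012,0,0,0,0,1],[0.0032,0.016,0,0,0,0,1],[0.004,0.02,0,0,0,0,1]]
  ]
}}

```text
clock: 11.75
eef_pos: [512.6, -249.7, 98.5]
eef_rot: [3.141, 0.001, 1.369]
wrist_force: [-1.1, -3.3, 0.3]
finger_gap: 0.4
finger_force: 1.6
```

Contact with the tab at 3.3 N, which is the hatch's drag. Pushing steadily.

{"method": "servo_tool", "body": {
  "motion": [
    [[0.0008,0.004,0,0,0,0,1],[0.002,0.01,0,0,0,0,1],[0.0036,0.018,0,0,0,0,1],[0.0052,0.026,0,0,0,0,1],[0.0068,0.034,0,0,0,0,1],[0.0084,0.042,0,0,0,0,1],[0.01,0.05,0,0,0,0,1],[0.0116,0.058,0,0,0,0,1],[0.0132,0.066,0,0,0,0,1],[0.0148,0.074,0,0,0,0,1]]
  ]
}}

```text
clock: 12.75
eef_pos: [520.1, -212.2, 98.4]
eef_rot: [-3.142, 0.0, 1.369]
wrist_force: [-1.2, -3.2, 1.9]
finger_gap: 0.6
finger_force: 1.6
```

{"method": "servo_tool", "body": {
  "motion": [
    [[0.0016,0.008,0,0,0,0,1],[0.0032,0.016,0,0,0,0,1],[0.0048,0.024,0,0,0,0,1],[0.0064,0.032,0,0,0,0,1],[0.008,0.04,0,0,0,0,1],[0.0096,0.048,0,0,0,0,1],[0.0112,0.056,0,0,0,0,1],[0.0128,0.064,0,0,0,0,1],[0.0144,0.072,0,0,0,0,1],[0.016,0.08,0,0,0,0,1]]
  ]
}}

```text
clock: 13.75
eef_pos: [528.1, -172.2, 98.5]
eef_rot: [-3.142, -0.0, 1.369]
wrist_force: [-1.2, -3.2, 2.0]
finger_gap: 0.6
finger_force: 1.6
```

{"method": "servo_tool", "body": {
  "motion": [
    [[0.001,0.005,0,0,0,0,1],[0.002,0.01,0,0,0,0,1],[0.003,0.015,0,0,0,0,1],[0.0038,0.019,0,0,0,0,1],[0.0046,0.023,0,0,0,0,1],[0.0054,0.027,0,0,0,0,1],[0.0062,0.031,0,0,0,0,1],[0.007,0.035,0,0,0,0,1],[0.0078,0.039,0,0,0,0,1],[0.0084,0.042,0,0,0,0,1]]
  ]
}}

```text
clock: 14.75
eef_pos: [532.3, -151.3, 98.4]
eef_rot: [-3.142, -0.0, 1.369]
wrist_force: [-0.7, -4.0, 1.9]
finger_gap: 0.6
finger_force: 1.5
```

{"method": "servo_tool", "body": {
  "motion": [
    [[0.0004,0.002,0,0,0,0,1],[0.0008,0.004,0,0,0,0,1],[0.0012,0.006,0,0,0,0,1],[0.0016,0.008,0,0,0,0,1],[0.002,0.01,0,0,0,0,1],[0.0024,0.012,0,0,0,0,1]]
  ]
}}

```text
clock: 15.35
eef_pos: [533.3, -146.3, 98.5]
eef_rot: [-3.142, 0.002, 1.369]
wrist_force: [-4.5, -12.4, 2.1]
finger_gap: 0.9
finger_force: 6.3
```

{"method": "servo_tool", "body": {
  "motion": [
    [[0.0004,0.0015,0,0,0,0,1],[0.0006,0.003,0,0,0,0,1],[0.001,0.0045,0,0,0,0,1],[0.0012,0.006,0,0,0,0,1],[0.0016,0.0075,0,0,0,0,1]]
  ]
}}

```text
clock: 15.85
eef_pos: [533.9, -143.2, 98.5]
eef_rot: [-3.141, 0.002, 1.368]
wrist_force: [-4.7, -12.3, 2.3]
finger_gap: 0.5
finger_force: 6.3
```

{"method": "servo_tool", "body": {
  "motion": [
    [[0.0003,0.0012,0,0,0,0,1],[0.0005,0.0024,0,0,0,0,1],[0.0007,0.0036,0,0,0,0,1]]
  ]
}}

```text
clock: 16.15
eef_pos: [534.3, -141.1, 98.5]
eef_rot: [-3.141, 0.002, 1.368]
wrist_force: [-3.0, -11.0, 3.0]
finger_gap: 0.1
finger_force: 6.0
```

{"method": "servo_tool", "body": {
  "motion": [
    [[0.0002,0.001,0,0,0,0,1],[0.0004,0.002,0,0,0,0,1],[0.0006,0.003,0,0,0,0,1]]
  ]
}}

```text
clock: 16.45
eef_pos: [534.6, -139.5, 98.5]
eef_rot: [-3.141, 0.002, 1.368]
wrist_force: [-4.4, -10.4, 2.4]
finger_gap: 0.4
finger_force: 5.6
```

{"method": "servo_tool", "body": {
  "motion": [
    [[0.0002,0.0008,0,0,0,0,1],[0.0003,0.0016,0,0,0,0,1]]
  ]
}}

```text
clock: 16.65
eef_pos: [534.8, -138.5, 98.5]
eef_rot: [-3.141, 0.001, 1.368]
wrist_force: [-3.3, -9.0, 2.8]
finger_gap: 0.3
finger_force: 5.0
```

Force is falling, so the peak is past. Continuing in small steps.

{"method": "servo_tool", "body": {
  "motion": [
    [[0.0002,0.0008,0,0,0,0,1],[0.0003,0.0016,0,0,0,0,1]]
  ]
}}

```text
clock: 16.85
eef_pos: [535.0, -137.5, 98.5]
eef_rot: [-3.141, 0.001, 1.369]
wrist_force: [-4.2, -7.1, 1.8]
finger_gap: -0.1
finger_force: 3.9
```

{"method": "servo_tool", "body": {
  "motion": [
    [[0.0001,0.0006,0,0,0,0,1],[0.0002,0.0012,0,0,0,0,1]]
  ]
}}

```text
clock: 17.05
eef_pos: [535.1, -137.4, 98.5]
eef_rot: [-3.142, 0.002, 1.369]
wrist_force: [-4.2, -12.9, 2.5]
finger_gap: 0.5
finger_force: 6.7
```

{"method": "servo_tool", "body": {
  "motion": [
    [[0,0.0004,0,0,0,0,1],[0,0.0004,0,0,0,0,1]]
  ]
}}

```text
clock: 17.25
eef_pos: [535.0, -137.4, 98.5]
eef_rot: [3.142, 0.002, 1.368]
wrist_force: [-4.3, -12.4, 2.3]
finger_gap: 0.6
finger_force: 6.6
```

{"method": "servo_tool", "body": {
  "motion": [
    [[0.0001,0.0006,0,0,0,0,1],[0.0001,0.0006,0,0,0,0,1]]
  ]
}}

```text
clock: 17.45
eef_pos: [535.1, -137.4, 98.5]
eef_rot: [3.142, 0.003, 1.368]
wrist_force: [-4.2, -15.1, 2.5]
finger_gap: 0.5
finger_force: 7.6
```

The hatch no longer moves as the force rises, so it is home against the rubber. Backing off, lifting and checking.

{"method": "servo_tool", "body": {
  "motion": [
    [[-0.001,-0.004,0,0,0,0,1],[-0.003,-0.014,0,0,0,0,1],[-0.006,-0.03,0,0,0,0,1],[-0.01,-0.05,0.02,0,0,0,1],[-0.014,-0.07,0.08,0,0,0,1],[-0.02,-0.1,0.16,0,0,0,1],[-0.04,-0.18,0.22,0,0,0,1],[-0.05,-0.24,0.22,0,0,0,1],[-0.05,-0.24,0.22,0,0,0,1],[-0.05,-0.24,0.22,0,0,0,1]]
  ]
}}

```text
clock: 18.45
eef_pos: [510.0, -256.2, 208.5]
eef_rot: [-3.141, -0.0, 1.367]
wrist_force: [0.1, 0.1, 0.4]
finger_gap: 0.3
finger_force: 0.0
```

Run:
```python
from h import *
cs=cam('scene');c=cam('wrist');P=cloud(cs)
a=cv2.resize(cs['frame'][160:300,190:520],(760,322),interpolation=cv2.INTER_CUBIC)
b=cv2.resize(c['frame'][0:230,180:500],(380,273))
im=np.zeros((595,760,3),np.uint8);im[:322]=a;im[322:,:380]=b;save({'frame':im},'pics/c4.png')
for Q in(P,cloud(c)):
    m=(Q[...,2]>116)&(Q[...,2]<125)&(np.hypot(Q[...,0]-538,Q[...,1]+120)<48)
    if m.sum()>20: print('tab',m.sum(),cv2.minAreaRect(Q[m][:,:2].astype(np.float32)))
print(manip.read_state()['eef_pos'])
```

```text
tab 145 ((538.2069091796875, -122.17561340332031), (13.483152389526367, 70.06622314453125), 78.67610168457031)
tab 1572 ((539.0134887695312, -121.39157104492188), (14.20325756072998, 69.44562530517578), 79.33992004394531)
[ 510.3335199  -255.11798155  208.24859485]
```

View pics/c4.png

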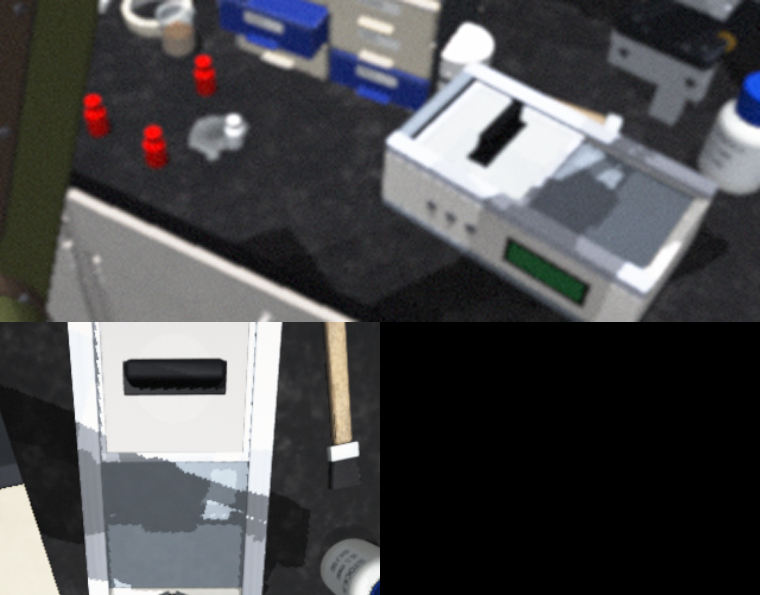

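The hatch covers the well, with the tab at crop (498,135). It travelled about 115 mm and shows no rebound. The force fell past the catch and then rose with no further motion. The other objects are unmoved, so I'm handing in.

```bash
python3 -c "
from cell import manip
print(manip.sign_off())"
```

```text
the job is handed in; nothing more can be done
None
```

The bigger steel weight stands upright on the pan and the hatch is shut past its catch, with readings of about 16 N or less while pushing; I handed the job in at about 18.6 s.

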